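# Find the full sugar tin by its weight and hold it up

### The job

The kitchen tongs have been left across three identical sugar tins: lay them flat on the black glass board. Then go along the stand from the nearest tin to the farthest: lift each one about 6 cm straight up, hold it for a second to feel its weight, and set it back upright in its seat before taking the next. Finish while holding the heaviest tin, the full one, still and upright at least 12 cm above its seat, not put down or let go, with the other two standing in their seats; drop nothing and leave the egg box, lemon, jam jar and timer where they are.

Things in the scene. Friction and masses are not known exactly. Their poses are not given: they have to be found in the camera images.
- tin_a: one of three identical-looking closed round tins, pale grey-green with a plain steel lid fixed on, 62 mm in diameter, 120 mm tall, straight-sided; origin: centre of its underside, z up its axis. Starts upright in a seat; which tin is in which seat changes. Weighs 0.15 to 0.65 kg; one of the three is at least 0.18 kg heavier than either of the others
- tin_b: one of three identical-looking closed round tins, pale grey-green with a plain steel lid fixed on, 62 mm in diameter, 120 mm tall, straight-sided; origin: centre of its underside, z up its axis. Starts upright in a seat; which tin is in which seat changes. Weighs 0.15 to 0.65 kg; one of the three is at least 0.18 kg heavier than either of the others
- tin_c: one of three identical-looking closed round tins, pale grey-green with a plain steel lid fixed on, 62 mm in diameter, 120 mm tall, straight-sided; origin: centre of its underside, z up its axis. Starts upright in a seat; which tin is in which seat changes. Weighs 0.15 to 0.65 kg; one of the three is at least 0.18 kg heavier than either of the others
- tin_stand: low wooden stand, fixed, 280 x 92 mm, with three round seats in a row; origin: centre of its underside on the worktop, x along the row away from the robot, y to the left. Block 26 mm high, end boards 40 mm. Seats: 66 mm in diameter, 16 mm deep, floor 10 mm above the worktop, 84 mm between centres, rims chamfered 3 mm. Seated tins reach 130 mm above the worktop
- seat_near (a point): centre of the floor of the nearest seat as seen from the robot, 10 mm above the worktop
- seat_middle (a point): centre of the floor of the middle seat as seen from the robot, 10 mm above the worktop
- seat_far (a point): centre of the floor of the farthest seat as seen from the robot, 10 mm above the worktop
- tongs: rigid steel kitchen tongs lying flat along the row across all three lids, 255 mm long, 18 mm high, 0.12 kg; two arms in a narrow V, 62 mm wide over both at the open end (y = -117 mm), 45 mm at y = -15, 29 mm at y = +87; origin: centre of the underside, y along the length, x across both arms, z up. They balance at y = -15 mm: grasp across both arms there
- glass_board: black toughened glass worktop saver, 275 mm (its x) by 365 mm (its y), its top 9 mm above the worktop, lying flat to the right of the stand with its long side pointing away from the robot, fixed; the origin is the centre of its underside, z up
- jam_jar: bystander: jar of red jam, 68 mm in diameter, 84 mm tall; origin at the centre of its underside; leave alone
- kitchen_timer: bystander: red and white wind-up kitchen timer, 66 mm in diameter, 57 mm tall; origin at the centre of its underside; leave alone
- egg_box: bystander: closed grey egg box, 106 x 156 x 72 mm; origin at the centre of its underside; leave alone
- lemon: bystander: lemon, 71 x 53 x 51 mm; origin at the underside; leave alone
Mind the look-alikes: they are no part of the job. What is shaped like the tin_a but orange is not meant.

How it is judged (in metres and radians):
On the way, in this order (a step that is already met when the one before it is completed fails the run):
1. the tongs lie flat on the glass board, let go (x of tongs in the frame of glass_board between -0.125 and 0.125 m and y of tongs in the frame of glass_board between -0.165 and 0.165 m and z of tongs in the frame of glass_board between 0.004 and 0.02 m and angle between tongs's own z axis and vertical below 0.1 rad and contact force between tongs and glass_board above 0.3 N and contact force between the fingers and tongs below 0.1 N and linear speed of tongs below 0.03 m/s), for 0.2 s.
2. the tin from the nearest seat is held clear of the stand, raised at least 35 mm, while the other two stand in their seats (((horizontal distance between tin_a and seat_middle below 0.007 m and z of tin_a in the frame of tin_stand below 0.016 m) or (horizontal distance between tin_b and seat_middle below 0.007 m and z of tin_b in the frame of tin_stand below 0.016 m) or (horizontal distance between tin_c and seat_middle below 0.007 m and z of tin_c in the frame of tin_stand below 0.016 m)) and ((horizontal distance between tin_a and seat_far below 0.007 m and z of tin_a in the frame of tin_stand below 0.016 m) or (horizontal distance between tin_b and seat_far below 0.007 m and z of tin_b in the frame of tin_stand below 0.016 m) or (horizontal distance between tin_c and seat_far below 0.007 m and z of tin_c in the frame of tin_stand below 0.016 m)) and ((z of tin_a in the frame of tin_stand above 0.045 m and contact force between the fingers and tin_a above 1 N and contact force between tin_a and tin_stand below 0.05 N) or (z of tin_b in the frame of tin_stand above 0.045 m and contact force between the fingers and tin_b above 1 N and contact force between tin_b and tin_stand below 0.05 N) or (z of tin_c in the frame of tin_stand above 0.045 m and contact force between the fingers and tin_c above 1 N and contact force between tin_c and tin_stand below 0.05 N))), for 0.3 s.
3. a tin stands in the nearest seat again, let go, and all three are seated (((horizontal distance between tin_a and seat_near below 0.007 m and z of tin_a in the frame of tin_stand below 0.016 m) or (horizontal distance between tin_b and seat_near below 0.007 m and z of tin_b in the frame of tin_stand below 0.016 m) or (horizontal distance between tin_c and seat_near below 0.007 m and z of tin_c in the frame of tin_stand below 0.016 m)) and ((horizontal distance between tin_a and seat_middle below 0.007 m and z of tin_a in the frame of tin_stand below 0.016 m) or (horizontal distance between tin_b and seat_middle below 0.007 m and z of tin_b in the frame of tin_stand below 0.016 m) or (horizontal distance between tin_c and seat_middle below 0.007 m and z of tin_c in the frame of tin_stand below 0.016 m)) and ((horizontal distance between tin_a and seat_far below 0.007 m and z of tin_a in the frame of tin_stand below 0.016 m) or (horizontal distance between tin_b and seat_far below 0.007 m and z of tin_b in the frame of tin_stand below 0.016 m) or (horizontal distance between tin_c and seat_far below 0.007 m and z of tin_c in the frame of tin_stand below 0.016 m)) and contact force between the fingers and tin_a below 0.1 N and contact force between the fingers and tin_b below 0.1 N and contact force between the fingers and tin_c below 0.1 N), for 0.1 s.
4. the tin from the middle seat is held clear of the stand, raised at least 35 mm, while the other two stand in their seats (((horizontal distance between tin_a and seat_near below 0.007 m and z of tin_a in the frame of tin_stand below 0.016 m) or (horizontal distance between tin_b and seat_near below 0.007 m and z of tin_b in the frame of tin_stand below 0.016 m) or (horizontal distance between tin_c and seat_near below 0.007 m and z of tin_c in the frame of tin_stand below 0.016 m)) and ((horizontal distance between tin_a and seat_far below 0.007 m and z of tin_a in the frame of tin_stand below 0.016 m) or (horizontal distance between tin_b and seat_far below 0.007 m and z of tin_b in the frame of tin_stand below 0.016 m) or (horizontal distance between tin_c and seat_far below 0.007 m and z of tin_c in the frame of tin_stand below 0.016 m)) and ((z of tin_a in the frame of tin_stand above 0.045 m and contact force between the fingers and tin_a above 1 N and contact force between tin_a and tin_stand below 0.05 N) or (z of tin_b in the frame of tin_stand above 0.045 m and contact force between the fingers and tin_b above 1 N and contact force between tin_b and tin_stand below 0.05 N) or (z of tin_c in the frame of tin_stand above 0.045 m and contact force between the fingers and tin_c above 1 N and contact force between tin_c and tin_stand below 0.05 N))), for 0.3 s.
5. a tin stands in the middle seat again, let go, and all three are seated (all of step 3), for 0.1 s.
6. the tin from the farthest seat is held clear of the stand, raised at least 35 mm, while the other two stand in their seats (((horizontal distance between tin_a and seat_near below 0.007 m and z of tin_a in the frame of tin_stand below 0.016 m) or (horizontal distance between tin_b and seat_near below 0.007 m and z of tin_b in the frame of tin_stand below 0.016 m) or (horizontal distance between tin_c and seat_near below 0.007 m and z of tin_c in the frame of tin_stand below 0.016 m)) and ((horizontal distance between tin_a and seat_middle below 0.007 m and z of tin_a in the frame of tin_stand below 0.016 m) or (horizontal distance between tin_b and seat_middle below 0.007 m and z of tin_b in the frame of tin_stand below 0.016 m) or (horizontal distance between tin_c and seat_middle below 0.007 m and z of tin_c in the frame of tin_stand below 0.016 m)) and ((z of tin_a in the frame of tin_stand above 0.045 m and contact force between the fingers and tin_a above 1 N and contact force between tin_a and tin_stand below 0.05 N) or (z of tin_b in the frame of tin_stand above 0.045 m and contact force between the fingers and tin_b above 1 N and contact force between tin_b and tin_stand below 0.05 N) or (z of tin_c in the frame of tin_stand above 0.045 m and contact force between the fingers and tin_c above 1 N and contact force between tin_c and tin_stand below 0.05 N))), for 0.3 s.
At the end, for the whole second after the job is handed in: One tin is held in the fingers, upright, still, at least 90 mm above its seat, carried by nothing else; the other two are fully down in seats of the stand and press on it with under 4.3 N each (so they are the light ones; the heaviest weighs over 5 N); the tongs lie flat on the glass board, let go (all of step 1 and ((z of tin_a in the frame of tin_stand above 0.1 m and contact force between the fingers and tin_a above 1 N and contact force between tin_a and tin_stand below 0.05 N and angle between tin_a's own z axis and vertical below 0.2 rad and linear speed of tin_a below 0.03 m/s and contact force between tin_a and tin_b below 0.05 N and contact force between tin_a and tin_c below 0.05 N and contact force between tin_a and jam_jar below 0.05 N and contact force between tin_a and kitchen_timer below 0.05 N and contact force between tin_a and egg_box below 0.05 N and contact force between tin_a and lemon below 0.05 N and ((horizontal distance between tin_b and seat_near below 0.007 m and z of tin_b in the frame of tin_stand below 0.016 m) or (horizontal distance between tin_b and seat_middle below 0.007 m and z of tin_b in the frame of tin_stand below 0.016 m) or (horizontal distance between tin_b and seat_far below 0.007 m and z of tin_b in the frame of tin_stand below 0.016 m)) and ((horizontal distance between tin_c and seat_near below 0.007 m and z of tin_c in the frame of tin_stand below 0.016 m) or (horizontal distance between tin_c and seat_middle below 0.007 m and z of tin_c in the frame of tin_stand below 0.016 m) or (horizontal distance between tin_c and seat_far below 0.007 m and z of tin_c in the frame of tin_stand below 0.016 m)) and contact force between each of tin_b, tin_c and tin_stand below 4.3 N) or (z of tin_b in the frame of tin_stand above 0.1 m and contact force between the fingers and tin_b above 1 N and contact force between tin_b and tin_stand below 0.05 N and angle between tin_b's own z axis and vertical below 0.2 rad and linear speed of tin_b below 0.03 m/s and contact force between tin_b and tin_a below 0.05 N and contact force between tin_b and tin_c below 0.05 N and contact force between tin_b and jam_jar below 0.05 N and contact force between tin_b and kitchen_timer below 0.05 N and contact force between tin_b and egg_box below 0.05 N and contact force between tin_b and lemon below 0.05 N and ((horizontal distance between tin_a and seat_near below 0.007 m and z of tin_a in the frame of tin_stand below 0.016 m) or (horizontal distance between tin_a and seat_middle below 0.007 m and z of tin_a in the frame of tin_stand below 0.016 m) or (horizontal distance between tin_a and seat_far below 0.007 m and z of tin_a in the frame of tin_stand below 0.016 m)) and ((horizontal distance between tin_c and seat_near below 0.007 m and z of tin_c in the frame of tin_stand below 0.016 m) or (horizontal distance between tin_c and seat_middle below 0.007 m and z of tin_c in the frame of tin_stand below 0.016 m) or (horizontal distance between tin_c and seat_far below 0.007 m and z of tin_c in the frame of tin_stand below 0.016 m)) and contact force between each of tin_a, tin_c and tin_stand below 4.3 N) or (z of tin_c in the frame of tin_stand above 0.1 m and contact force between the fingers and tin_c above 1 N and contact force between tin_c and tin_stand below 0.05 N and angle between tin_c's own z axis and vertical below 0.2 rad and linear speed of tin_c below 0.03 m/s and contact force between tin_c and tin_a below 0.05 N and contact force between tin_c and tin_b below 0.05 N and contact force between tin_c and jam_jar below 0.05 N and contact force between tin_c and kitchen_timer below 0.05 N and contact force between tin_c and egg_box below 0.05 N and contact force between tin_c and lemon below 0.05 N and ((horizontal distance between tin_a and seat_near below 0.007 m and z of tin_a in the frame of tin_stand below 0.016 m) or (horizontal distance between tin_a and seat_middle below 0.007 m and z of tin_a in the frame of tin_stand below 0.016 m) or (horizontal distance between tin_a and seat_far below 0.007 m and z of tin_a in the frame of tin_stand below 0.016 m)) and ((horizontal distance between tin_b and seat_near below 0.007 m and z of tin_b in the frame of tin_stand below 0.016 m) or (horizontal distance between tin_b and seat_middle below 0.007 m and z of tin_b in the frame of tin_stand below 0.016 m) or (horizontal distance between tin_b and seat_far below 0.007 m and z of tin_b in the frame of tin_stand below 0.016 m)) and contact force between each of tin_a, tin_b and tin_stand below 4.3 N))); the arm keeps its last pose, push and grip.
It fails at once if a tin is tipped more than 0.4 rad (angle between any of tin_a, tin_b, tin_c's own z axis and vertical above 0.4 rad).
It fails at once if a tin is let go more than 20 mm above its seat ((z of tin_a in the frame of tin_stand above 0.03 m and contact force between the fingers and tin_a below 0.02 N) or (z of tin_b in the frame of tin_stand above 0.03 m and contact force between the fingers and tin_b below 0.02 N) or (z of tin_c in the frame of tin_stand above 0.03 m and contact force between the fingers and tin_c below 0.02 N)).
It fails at once if the tongs are knocked off the tins or dropped from more than 25 mm above the board (height (world z) of tongs between 0.036 and 0.115 m and contact force between the fingers and tongs below 0.02 N).
It fails at once if the jam jar, timer, egg box or lemon is moved more than 25 mm (distance of any of jam_jar, kitchen_timer, egg_box, lemon from where it was at the start of the episode above 0.025 m).
It also fails if it takes over 72 s, if anything falls off the work surface, if the arm or the gripper's body presses on something with over 40 N, if the wrist force passes 120 N, or if a joint passes its speed limit or range.

### The arm

A 6-joint arm with a two-finger parallel gripper is mounted at the origin on a cart in front of the work surface, level with it; the furniture and walls round the work are solid. World frame = base frame: x ahead of the robot, y to its left, z up, the work surface at z = 0. Lengths are in mm, angles in rad, forces in N, time in s.
With the tool pointing down it reaches from about 350 to 975 mm from the base axis. Payload 4.9 kg.
Tool frame: the origin (TCP) lies where the fingers leave the gripper's body, on its centre line; the fingertips stand 73 mm ahead of it and the grasp point (between the pads) lies 54 mm ahead of it; z points along the fingers, y is the line along which they close (so a half turn about z gives the same grasp; the last joint's range is limited). The gripper opens to 85 mm and grips with 20 to 120 N. Pads are 22 mm wide; open, the fingers measure 114 mm over their backs; the gripper's body (76 mm by 85 mm) begins 54 mm behind the grasp point. The pads swing forward as they close: fully open they stand 13 mm farther back than shut.
Start: joints at [-1.295, 0.053, 1.613, -0, 1.476, -0.119], TCP at [240.383, -576.904, 303.904] pointing down, gripper open.
Joint ranges: [-3.01, 3.01], [-1.01, 2.22], [0.06, 2.58], [-1.02, 4.17], [0.09, 2.62], [-3.14, 3.14]. Speed limits (rad/s): [2.57, 2.57, 3.14, 3.14, 3.14, 3.14].

### API

Orientations are given as a rotation vector (axis times angle).
In Python, from rig import robot gives the robot as it stands.
- The arm moves only by the tool carry_out, never from a script. Its argument "targets" is a list of rows, each a list of 2 entries, a list of its own where there are three numbers: the shift along the tool's x, y, z in mm, then the turn, a rotation vector about the tool's x, y, z in rad. In form: [[[tx, ty, tz], [rx, ry, rz]], ...]. A call has 1 to 5 rows; each row shifts and turns the commanded pose from where the row before left it, along the tool's axes as they then stand; what a row does not reach is not made up. A row lasts 1/8 s, in which the tool goes at most 62.5 mm and 10.7 degrees, less where a joint would pass 70% of its speed; a pose out of reach is approached as far as the arm can. A call is refused whole if a number of a shift passes 62.5 or a number of a turn 0.188, either way. A call with a gripper value outside its range is refused whole. "jaw" is the opening, from 0 (shut) to 1 (fully open), set as the call begins (left out, the last holds). The fingers move at their own pace and stop on an object; the grip force is fixed at half the most. Time passes only in rows, so rows that do not move let the fingers close. It gives the time, the measured TCP pose, the force, the opening and the grip force at its end, in the units of the state.
- robot.read_state(): the state, without advancing time (a new reading comes with each control period).
- robot.read_camera(name): name is "scene" or "top"; returns a dict with "image" (420x560x3 uint8, blue, green, red), "range_z" (420x560 float32, mm along the optical axis (not along the pixel's ray), 0 where there is no reading), "fov_y" (degrees; the focal length in pixels is half the picture's height over the tangent of half this angle, whatever the lens; pixels are square), "cx", "cy" (the principal point, pixels), "world_from_camera" (4x4, takes a point from camera to world coordinates). Camera axes: x right, y down, z forward; pixel columns grow to the right and rows downward; lengths in mm; the calibration is good to about 2 mm. A picture is of the moment at which its call begins.
- robot.close_job(): hands the job in; it is judged then, once.
The state is a dict: "t": time; "joints": joint angles; "joint_velocities": joint speeds; "effort": joint torques, N m; "tool_pos": TCP position; "tcp_rot": TCP orientation; "ft_force": force on the tool from outside, world axes, zero at the start; "torque": the same for the moment, N m; "grip_width": finger opening in mm; "grasp_force": force on a finger pad.
Only numpy, scipy, OpenCV 4.12 (cv2) and the standard library are available. Lean on these libraries where they do the work, as an engineer would, in place of code of your own. Each camera call takes 0.05 s, during which the arm holds its last target. There are 200 camera calls.

## Working session

There is one attempt and no reset: what is moved stays moved. The work goes in short steps, Python scripts to look and compute and a tool call to move; the robot and the scene stay as the last step left them, time stands still between calls to the robot, and variables do not carry over. Pictures are saved under pics/ and viewed, at most 10 in all, crops included, and the job is handed in when it is done.

Besides the shell and the picture viewer there is one more tool, called after "Emit:" by a JSON object that holds its "name" and its "arguments", one argument or row to a line. carry_out: Moves the arm, as the interface text tells. Its arguments: {"type":"object","properties":{"targets":{"type":"array"},"jaw":{"type":"number"}},"required":["targets"]}

```bash
ls; mkdir -p pics; python3 - <<'E'
from rig import robot
import cv2,numpy as np,pickle
s=robot.read_state(); print({k:np.round(v,3) for k,v in s.items()})
d={}
for n in("scene","top"):
    c=robot.read_camera(n); d[n]=c; cv2.imwrite(f"pics/{n}0.png",c["image"]); print(n,c["fov_y"],c["cx"],c["cy"],np.round(c["world_from_camera"],3).tolist())
pickle.dump(d,open("cam0.pkl","wb"))
E
```

```text
pics
{'t': np.float64(0.0), 'joints': array([-1.295,  0.053,  1.614,  0.   ,  1.476, -0.119]), 'joint_velocities': array([-0.001,  0.002,  0.001, -0.   ,  0.001,  0.001]), 'effort': array([-1.0000e-03, -3.9369e+01, -3.7018e+01, -0.0000e+00,  7.0000e-03,
        0.0000e+00]), 'tool_pos': array([ 240.282, -576.448,  302.663]), 'tcp_rot': array([-3.079, -0.616,  0.   ]), 'ft_force': array([-0.088, -0.111,  0.643]), 'torque': array([ 0.024, -0.02 ,  0.016]), 'grasp_force': np.float64(0.0), 'grip_width': np.float64(85.668)}
scene 52.621957448417604 271.459003319302 212.7051257644615 [[-0.727, -0.326, 0.604, -35.368], [-0.687, 0.327, -0.649, 681.383], [0.014, -0.887, -0.462, 571.91], [0.0, 0.0, 0.0, 1.0]]
top 42.78348689986415 276.48329438410815 216.62706831128418 [[0.002, -0.996, 0.084, 495.609], [-1.0, -0.0, 0.025, 10.778], [-0.025, -0.084, -0.996, 1366.436], [0.0, 0.0, 0.0, 1.0]]
```

View pics/scene0.png

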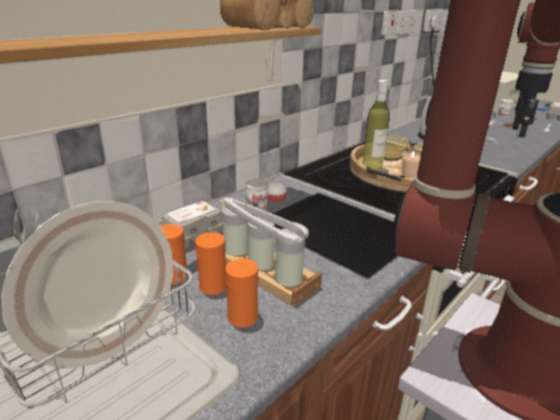

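View pics/top0.png

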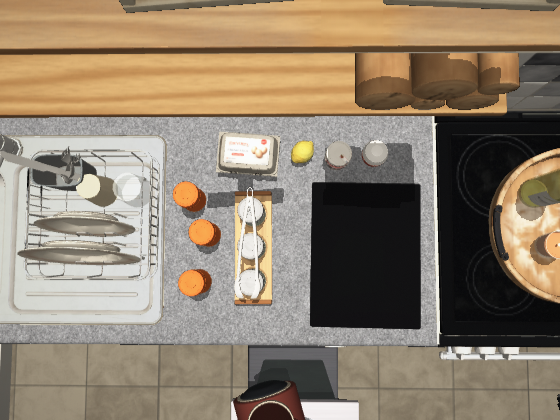

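The scene picture shows three grey-green tins in the stand (lids about (235,215), (262,233) and (290,245)) with the tongs across them, and three orange look-alikes to their left. In the top view the lids are near (252,210), (250,247) and (248,286). The tongs run from (250,190) to (245,297), narrow end far, and the board spans (310–420, 182–328). I'll measure with depth next.

```bash
cat > h.py <<'E'
import numpy as np,cv2,pickle
def cloud(c):
    h,w=c["range_z"].shape; f=h/2/np.tan(np.radians(c["fov_y"]/2))
    v,u=np.mgrid[:h,:w]; z=c["range_z"]
    P=np.stack([(u-c["cx"])/f*z,(v-c["cy"])/f*z,z,np.ones_like(z)],-1)
    W=(P@c["world_from_camera"].T)[...,:3]; W[z==0]=np.nan; return W
E
python3 - <<'E'
from h import *
d=pickle.load(open("cam0.pkl","rb")); c=d["top"]; W=cloud(c); im=c["image"]
Z=W[...,2]; u=np.mgrid[:420,:560][1]; v=np.mgrid[:420,:560][0]
roi=(u>225)&(u<280)&(v>183)&(v<310)
print("table z",np.nanmedian(Z[300:330,200:230]),"board z",np.nanmedian(Z[220:300,330:400]))
t=roi&(Z>138)&(Z<165); P=W[t]; print("tongs n",len(P),P.min(0),P.max(0),np.median(P,0))
for lo in np.arange(np.floor(P[:,0].min()/20)*20,P[:,0].max(),20):
    q=P[(P[:,0]>=lo)&(P[:,0]<lo+20)]
    if len(q): print(lo,len(q),q[:,1].min().round(1),q[:,1].max().round(1),q[:,2].mean().round(1))
lid=roi&(Z>120)&(Z<137); n,l,s,_=cv2.connectedComponentsWithStats(((roi&(Z>120)).astype(np.uint8)))
Q=W[lid]
for v0,u0 in((210,252),(247,250),(286,248)):
    m=(roi&(Z>115)&(Z<137)&(abs(v-v0)<20)&(abs(u-u0)<17)); q=W[m]; 
    (cx,cy),r=cv2.minEnclosingCircle(q[:,:2].astype(np.float32)); print("lid",cx,cy,r,q.min(0),q.max(0))
st=roi&(Z>20)&(Z<50); q=W[st]; print("stand",cv2.minAreaRect(q[:,:2].astype(np.float32)),q[:,2].max())
g=cv2.cvtColor(im,6); b=((g<25)&(u>300)&(u<428)&(v>170)&(v<335)&(abs(Z-9)<6)); q=W[b]
print("board",cv2.minAreaRect(q[:,:2].astype(np.float32)))
ta=roi&(Z<133)
cv2.imwrite("pics/crop1.png",cv2.resize(im[180:312,215:290],None,fx=4.4,fy=4.4,interpolation=2))
for n,(a,b2,c2,d2) in dict(egg=(130,180,215,280),lemon=(138,168,288,316),j=(135,175,322,356),t=(135,175,358,392)).items():
    q=W[a:b2,c2:d2].reshape(-1,3); q=q[q[:,2]>25]; print(n,q.min(0).round(),q.max(0).round())
for n,(a,b2,c2,d2) in dict(o1=(178,214,170,208),o2=(216,250,186,222),o3=(266,300,176,214)).items():
    q=W[a:b2,c2:d2].reshape(-1,3); q=q[q[:,2]>90]; print(n,q.min(0).round(),q.max(0).round())
E
```

```text
table z -0.02843387581060597 board z 8.491226667618662
tongs n 728 [413.76196     78.92230643 138.21739967] [667.99039424 137.64604065 154.03793502] [521.21522884 102.45371406 146.86087612]
400.0 26 85.5 131.0 144.6
420.0 111 80.4 137.6 147.8
440.0 81 78.9 137.6 147.1
460.0 45 83.3 132.7 147.2
480.0 49 85.2 131.3 146.8
500.0 47 85.4 129.2 147.5
520.0 48 85.7 127.1 145.3
540.0 51 88.1 125.2 146.6
560.0 54 88.4 122.6 146.8
580.0 50 90.4 120.6 147.0
600.0 60 93.0 118.4 147.1
620.0 71 95.2 113.9 147.4
640.0 30 97.6 111.8 145.1
660.0 5 98.4 109.9 140.6
lid 608.2079467773438 105.63138580322266 38.72718048095703 [571.23149601  74.00355193 115.00395393] [645.9186464  134.43000345 136.96267033]
lid 528.850341796875 113.38285827636719 44.71800231933594 [485.91438592  73.19204184 115.93636502] [573.42272028 133.35966904 136.73761152]
lid 448.27899169921875 102.45387268066406 33.9729118347168 [419.62495342  72.78433114 116.2883631 ] [479.12049559 129.82397651 136.97576787]
stand ((533.5907592773438, 103.62700653076172), (278.1539306640625, 91.55608367919922), 0.26168292760849) 47.88475216230108
board ((515.351806640625, -178.19537353515625), (272.275634765625, 362.639404296875), 88.90924835205078)
egg [710.  38.  28.] [826. 198.  83.]
lemon [746. -47.  25.] [802.   8.  57.]
j [ 726. -138.   27.] [788. -73.  91.]
t [ 738. -233.   25.] [ 803. -170.   65.]
o1 [625. 227.  90.] [686. 287. 127.]
o2 [535. 188.  90.] [596. 250. 126.]
o3 [417. 211.  90.] [478. 271. 127.]
```

View pics/crop1.png

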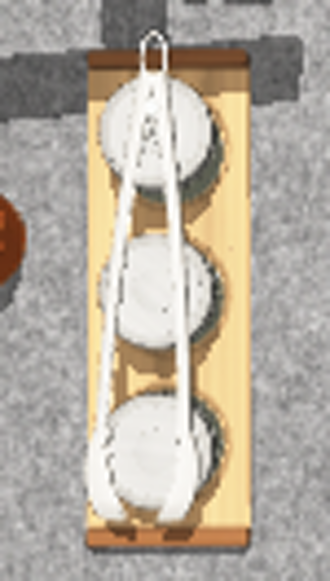

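The lids sit at (450/534/618, 104), the tongs' balance point is at (526, 106.5), and the board is centred on (515, −178). All of these match the given sizes. I'm moving to above the tongs now.

Emit:
{"name": "carry_out", "arguments": {
  "targets": [
    [[0,0,0],[0,0,0.138]],
    [[0,0,0],[0,0,0.138]],
    [[0,0,0],[0,0,0.138]],
    [[17,-42,0],[0,0,0]],
    [[17,-42,0],[0,0,0]]
  ]
}}

```text
t: 0.72
tool_pos: [276.0, -492.6, 303.0]
tcp_rot: [-3.14, 0.032, 0.001]
ft_force: [0.4, 0.9, 0.5]
grip_width: 85.5
grasp_force: 0.0
```

Emit:
{"name": "carry_out", "arguments": {
  "targets": [
    [[17,-43,0],[0,0,0]],
    [[17,-43,0],[0,0,0]],
    [[17,-43,0],[0,0,0]],
    [[17,-43,0],[0,0,0]],
    [[17,-43,0],[0,0,0]]
  ],
  "jaw": 1
}}

```text
t: 1.35
tool_pos: [365.3, -278.7, 303.4]
tcp_rot: [-3.141, 0.031, 0.0]
ft_force: [0.8, -0.7, -0.4]
grip_width: 85.4
grasp_force: 0.0
```

Emit:
{"name": "carry_out", "arguments": {
  "targets": [
    [[17,-43,0],[0,0,0]],
    [[17,-43,0],[0,0,0]],
    [[17,-43,0],[0,0,0]],
    [[17,-43,0],[0,0,0]],
    [[17,-43,0],[0,0,0]]
  ]
}}

```text
t: 1.98
tool_pos: [454.4, -65.3, 303.5]
tcp_rot: [-3.141, 0.03, 0.0]
ft_force: [1.0, -0.3, 0.4]
grip_width: 85.8
grasp_force: 0.0
```

Emit:
{"name": "carry_out", "arguments": {
  "targets": [
    [[17,-43,0],[0,0,0]],
    [[17,-43,0],[0,0,0]],
    [[17,-43,20],[0,0,0]],
    [[17,-43,20],[0,0,0]],
    [[0,-1,0],[0,0,0]]
  ]
}}

```text
t: 2.6
tool_pos: [524.7, 106.9, 260.9]
tcp_rot: [3.141, -0.024, -0.008]
ft_force: [0.5, -0.4, -0.2]
grip_width: 85.3
grasp_force: 0.0
```

```bash
python3 - <<'E'
from rig import robot
from h import *
s=robot.read_state(); print(s["tool_pos"],s["tcp_rot"])
c=robot.read_camera("scene"); cv2.imwrite("pics/s1.png",cv2.resize(c["image"][130:330,150:400],None,fx=3,fy=3,interpolation=2))
W=cloud(c); P=W[190:260,210:320].reshape(-1,3); P=P[(P[:,2]>140)&(P[:,2]<160)&(P[:,1]>60)&(P[:,1]<150)]
for x in range(400,680,30):
    q=P[(P[:,0]>=x)&(P[:,0]<x+30)]
    if len(q): print(x,len(q),q[:,1].min().round(1),q[:,1].max().round(1),np.median(q[:,2]).round(1))
E
```

```text
[524.6919782  106.89231762 260.94809195] [ 3.14134689 -0.02411992 -0.00838602]
400 103 84.4 137.0 146.6
430 125 81.6 139.8 147.8
460 84 83.9 135.1 146.6
490 79 84.7 134.1 146.2
520 76 86.7 130.0 146.0
550 73 85.6 126.6 146.4
580 74 90.7 124.4 146.6
610 76 94.3 117.9 147.0
640 16 100.8 113.6 147.7
```

View pics/s1.png

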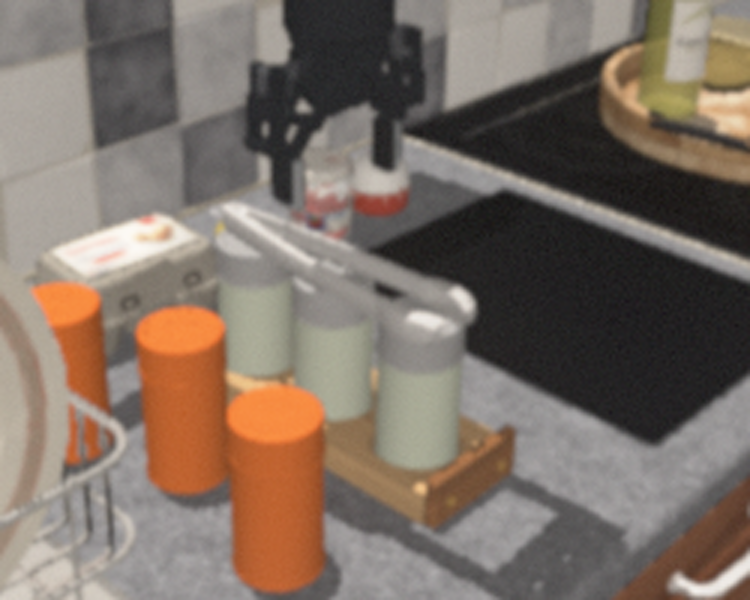

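The crop shows the open fingers (about (285,185) and (385,150)) directly above the tongs, straddling the middle tin. The second camera agrees with the first. Descending.

Emit:
{"name": "carry_out", "arguments": {
  "targets": [
    [[1,-0.5,15],[0,0,0]],
    [[0,0,15],[0,0,0]],
    [[0,0,13],[0,0,0]],
    [[0,0,8],[0,0,0]],
    [[0,0,0],[0,0,0]]
  ]
}}

```text
t: 3.28
tool_pos: [526.1, 105.0, 211.9]
tcp_rot: [3.141, -0.031, -0.003]
ft_force: [1.2, -0.1, -0.3]
grip_width: 85.4
grasp_force: 0.0
```

Emit:
{"name": "carry_out", "arguments": {
  "targets": [
    [[0,-2,3],[0,0,0]],
    [[0,0,1],[0,0,0]],
    [[0,0,0],[0,0,0]]
  ]
}}

```text
t: 3.65
tool_pos: [526.7, 107.3, 209.2]
tcp_rot: [-3.141, 0.03, -0.001]
ft_force: [-0.0, -1.0, 0.8]
grip_width: 85.5
grasp_force: 0.0
```

Emit:
{"name": "carry_out", "arguments": {
  "targets": [
    [[0,0,0],[0,0,0]],
    [[0,0,0],[0,0,0]],
    [[0,0,0],[0,0,0]],
    [[0,0,0],[0,0,0]]
  ],
  "jaw": 0
}}

```text
t: 4.15
tool_pos: [527.0, 107.3, 209.7]
tcp_rot: [-3.141, 0.03, -0.002]
ft_force: [-0.5, 1.8, 3.6]
grip_width: 43.5
grasp_force: 61.3
```

Emit:
{"name": "carry_out", "arguments": {
  "targets": [
    [[0,0,-2],[0,0,0]],
    [[0,0,-4],[0,0,0]],
    [[0,0,-6],[0,0,0]],
    [[0,0,-6],[0,0,0]],
    [[0,0,0],[0,0,0]]
  ]
}}

```text
t: 4.78
tool_pos: [527.0, 107.3, 227.8]
tcp_rot: [-3.141, 0.03, -0.002]
ft_force: [0.3, -0.3, -1.2]
grip_width: 43.7
grasp_force: 60.9
```

```bash
python3 - <<'E'
from rig import robot
from h import *
s=robot.read_state(); print(s["ft_force"],s["torque"],s["grip_width"])
c=robot.read_camera("scene"); cv2.imwrite("pics/s2.png",cv2.resize(c["image"][130:330,150:400],None,fx=3,fy=3,interpolation=2))
E
```

```text
[ 0.32940474 -0.317742   -1.21551284] [-0.02232955 -0.03048711 -0.01951606] 43.685627360977556
```

View pics/s2.png

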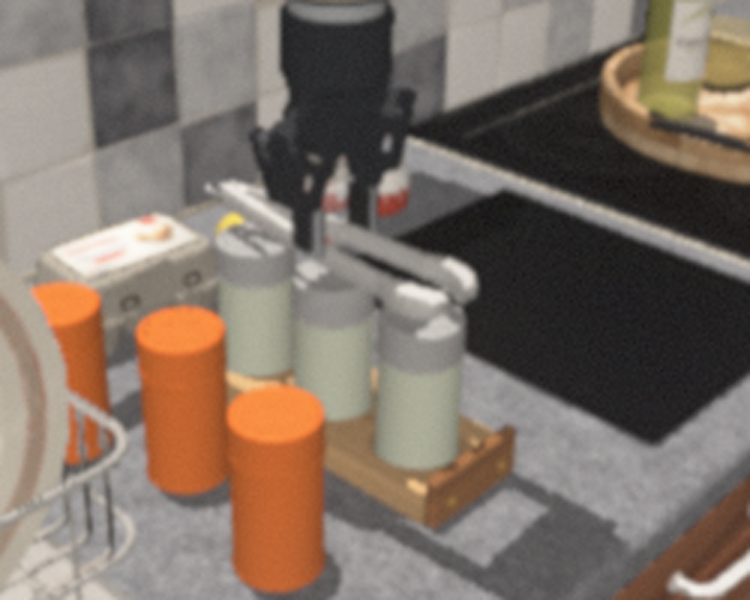

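The tongs are level in the fingers, about 18 mm above the lids. I'm carrying them over to the board.

Emit:
{"name": "carry_out", "arguments": {
  "targets": [
    [[0,0,-10],[0,0,0]],
    [[0,15,-5],[0,0,0]],
    [[0,30,0],[0,0,0]],
    [[0,40,0],[0,0,0]],
    [[0,40,0],[0,0,0]]
  ]
}}

```text
t: 5.45
tool_pos: [524.0, -19.7, 242.5]
tcp_rot: [3.141, -0.03, 0.001]
ft_force: [-0.2, 0.2, -0.7]
grip_width: 43.6
grasp_force: 61.0
```

Emit:
{"name": "carry_out", "arguments": {
  "targets": [
    [[0,40,0],[0,0,0]],
    [[0,40,0],[0,0,0]],
    [[0,40,10],[0,0,0]],
    [[0,30,20],[0,0,0]],
    [[0,12,30],[0,0,0]]
  ]
}}

```text
t: 6.08
tool_pos: [521.4, -182.8, 183.1]
tcp_rot: [3.139, -0.034, 0.005]
ft_force: [0.2, 0.3, -1.6]
grip_width: 43.8
grasp_force: 61.1
```

Emit:
{"name": "carry_out", "arguments": {
  "targets": [
    [[0,0,25],[0,0,0]],
    [[0,0,20],[0,0,0]],
    [[0,0,15],[0,0,0]],
    [[0,0,10],[0,0,0]],
    [[0,0,0],[0,0,0]]
  ]
}}

```text
t: 6.7
tool_pos: [520.9, -179.5, 111.4]
tcp_rot: [-3.141, 0.03, 0.002]
ft_force: [0.9, -0.3, -0.6]
grip_width: 43.8
grasp_force: 61.1
```

Underside is now at about 32 mm. The board is about 22 mm below it.

Emit:
{"name": "carry_out", "arguments": {
  "targets": [
    [[0,0,8],[0,0,0]],
    [[0,0,6],[0,0,0]],
    [[0,0,4],[0,0,0]],
    [[0,0,2],[0,0,0]],
    [[0,0,0],[0,0,0]]
  ]
}}

```text
t: 7.32
tool_pos: [521.0, -179.7, 91.8]
tcp_rot: [-3.141, 0.03, 0.0]
ft_force: [0.6, 0.8, -0.9]
grip_width: 43.5
grasp_force: 61.1
```

Emit:
{"name": "carry_out", "arguments": {
  "targets": [
    [[0,0,1],[0,0,0]],
    [[0,0,1],[0,0,0]],
    [[0,0,0],[0,0,0]]
  ]
}}

```text
t: 7.7
tool_pos: [521.0, -179.7, 89.8]
tcp_rot: [-3.141, 0.03, 0.0]
ft_force: [-0.1, 0.6, -0.7]
grip_width: 43.7
grasp_force: 61.1
```

Emit:
{"name": "carry_out", "arguments": {
  "targets": [
    [[0,0,1],[0,0,0]],
    [[0,0,0.5],[0,0,0]],
    [[0,0,0],[0,0,0]]
  ]
}}

```text
t: 8.07
tool_pos: [521.0, -179.7, 88.4]
tcp_rot: [-3.141, 0.03, 0.0]
ft_force: [-0.4, 0.7, -1.3]
grip_width: 43.6
grasp_force: 61.1
```

Emit:
{"name": "carry_out", "arguments": {
  "targets": [
    [[0,0,1],[0,0,0]],
    [[0,0,0],[0,0,0]]
  ]
}}

```text
t: 8.32
tool_pos: [521.2, -179.8, 88.2]
tcp_rot: [-3.141, 0.03, 0.001]
ft_force: [-2.3, -0.1, 4.6]
grip_width: 43.9
grasp_force: 61.5
```

Contact with the board (+4.6 N). Releasing.

Emit:
{"name": "carry_out", "arguments": {
  "targets": [
    [[0,0,0],[0,0,0]],
    [[0,0,0],[0,0,0]],
    [[0,0,0],[0,0,0]],
    [[0,0,0],[0,0,0]],
    [[0,0,0],[0,0,0]]
  ],
  "jaw": 1
}}

```text
t: 8.95
tool_pos: [521.0, -179.7, 87.3]
tcp_rot: [-3.141, 0.03, 0.0]
ft_force: [0.3, 0.2, -0.5]
grip_width: 85.4
grasp_force: 0.0
```

Emit:
{"name": "carry_out", "arguments": {
  "targets": [
    [[0,0,-10],[0,0,0]],
    [[0,0,-25],[0,0,0]],
    [[0,0,-40],[0,0,0]],
    [[0,0,-40],[0,0,0]],
    [[0,0,-40],[0,0,-0.02]]
  ]
}}

```text
t: 9.57
tool_pos: [521.0, -179.7, 244.6]
tcp_rot: [3.141, 0.002, 0.001]
ft_force: [0.7, -1.3, -0.2]
grip_width: 85.2
grasp_force: 0.0
```

```bash
python3 - <<'E'
from rig import robot
from h import *
s=robot.read_state(); print(s["tool_pos"],s["tcp_rot"])
for n in("top","scene"):
    c=robot.read_camera(n); W=cloud(c)
    if n=="scene": cv2.imwrite("pics/s3.png",c["image"])
    P=W.reshape(-1,3); P=P[~np.isnan(P[:,0])]
    q=P[(P[:,0]>380)&(P[:,0]<690)&(P[:,1]>-260)&(P[:,1]<-100)&(P[:,2]>18)&(P[:,2]<40)]
    print("tongs",q.min(0),q.max(0),len(q))
    for x in(450,534,618):
        q=P[(abs(P[:,0]-x)<38)&(abs(P[:,1]-104)<45)&(abs(P[:,2]-130)<4)]
        (a,b),r=cv2.minEnclosingCircle(q[:,:2].astype(np.float32)); print(n,x,len(q),round(a,1),round(b,1),round(r,1),q.mean(0).round(1))
E
```

```text
[ 520.99809154 -179.65851442  244.55054128] [3.14119181e+00 2.10328653e-03 1.44436800e-03]
tongs [ 409.49782246 -207.41883461   18.10871958] [ 661.59701813 -101.89276169   33.42644863] 330
top 450 465 449.3 103.1 30.3 [449.2 102.8 129.5]
top 534 476 533.2 103.4 30.4 [533.1 103.3 129.5]
top 618 456 617.0 104.2 30.2 [617.  104.  129.7]
tongs [ 408.39491981 -207.88618995   18.01370791] [ 661.36569828 -145.96118391   30.85063413] 516
scene 450 375 449.9 103.3 31.6 [447.4 106.7 129.5]
scene 534 327 532.6 104.7 31.4 [530.9 107.4 129.4]
scene 618 273 617.4 105.9 31.1 [614.2 107.9 129.5]
```

View pics/s3.png

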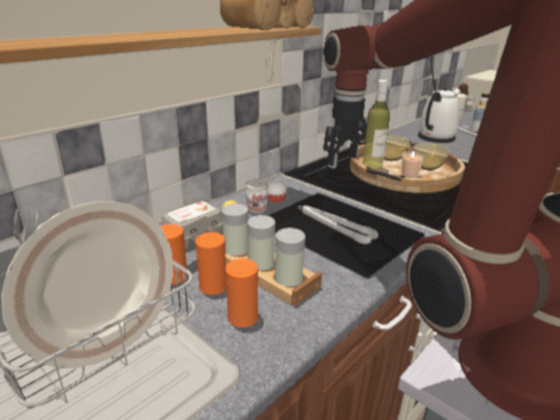

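The tongs now lie flat on the board ((302,208)–(378,240)), and the three tins stand upright in their seats. Next is the nearest tin.

Emit:
{"name": "carry_out", "arguments": {
  "targets": [
    [[-10,-40,0],[0,0,0]],
    [[-10,-40,0],[0,0,0]],
    [[-10,-40,0],[0,0,0]],
    [[-10,-40,0],[0,0,0]],
    [[-10,-40,0],[0,0,0]]
  ]
}}

```text
t: 10.3
tool_pos: [470.1, 21.5, 242.1]
tcp_rot: [-3.141, -0.001, 0.0]
ft_force: [0.4, 0.9, 0.4]
grip_width: 85.3
grasp_force: 0.0
```

Emit:
{"name": "carry_out", "arguments": {
  "targets": [
    [[-10,-40,0],[0,0,0]],
    [[-8,-30,0],[0,0,0]],
    [[-3,-13,0],[0,0,0]],
    [[0,0,0],[0,0,0]],
    [[0,0,0],[0,0,0]]
  ]
}}

```text
t: 10.92
tool_pos: [450.1, 102.5, 242.4]
tcp_rot: [3.141, -0.0, -0.0]
ft_force: [-0.3, 0.6, -0.3]
grip_width: 85.2
grasp_force: 0.0
```

Emit:
{"name": "carry_out", "arguments": {
  "targets": [
    [[-0.5,-0.8,30],[0,0,0]],
    [[0,0,30],[0,0,0]],
    [[0,0,22],[0,0,0]],
    [[0,0,13],[0,0,0]],
    [[0,0,0],[0,0,0]]
  ]
}}

```text
t: 11.55
tool_pos: [449.0, 103.4, 146.6]
tcp_rot: [3.141, -0.0, -0.003]
ft_force: [0.9, 0.5, 0.9]
grip_width: 85.6
grasp_force: 0.0
```

Emit:
{"name": "carry_out", "arguments": {
  "targets": [
    [[0,0,0],[0,0,0]],
    [[0,0,0],[0,0,0]],
    [[0,0,0],[0,0,0]],
    [[0,0,0],[0,0,0]]
  ],
  "jaw": 0
}}

```text
t: 12.05
tool_pos: [450.4, 103.8, 149.0]
tcp_rot: [3.141, 0.001, 0.005]
ft_force: [0.5, -3.0, 6.8]
grip_width: 61.1
grasp_force: 65.3
```

Emit:
{"name": "carry_out", "arguments": {
  "targets": [
    [[0,0,-4],[0,0,0]],
    [[0,0,-10],[0,0,0]],
    [[0,0,-16],[0,0,0]],
    [[0,0,-18],[0,0,0]],
    [[0,0,-12],[0,0,0]]
  ]
}}

```text
t: 12.68
tool_pos: [449.7, 104.1, 209.4]
tcp_rot: [-3.141, -0.001, -0.003]
ft_force: [0.7, 0.7, -3.9]
grip_width: 60.4
grasp_force: 65.7
```

Emit:
{"name": "carry_out", "arguments": {
  "targets": [
    [[0,0,0],[0,0,0]],
    [[0,0,0],[0,0,0]],
    [[0,0,0],[0,0,0]],
    [[0,0,0],[0,0,0]]
  ]
}}

```text
t: 13.18
tool_pos: [449.0, 104.0, 206.7]
tcp_rot: [3.142, 0.001, -0.002]
ft_force: [0.5, 0.3, -5.2]
grip_width: 61.1
grasp_force: 65.8
```

Emit:
{"name": "carry_out", "arguments": {
  "targets": [
    [[0,0,0],[0,0,0]],
    [[0,0,0],[0,0,0]],
    [[0,0,0],[0,0,0]],
    [[0,0,0],[0,0,0]]
  ]
}}

```text
t: 13.68
tool_pos: [449.4, 104.0, 207.4]
tcp_rot: [3.142, 0.001, 0.0]
ft_force: [0.0, -0.8, -4.9]
grip_width: 61.2
grasp_force: 65.8
```

```bash
cat > w.py <<'E'
from rig import robot
from h import *
s=robot.read_state(); print({k:np.round(s[k],2).tolist() for k in("tool_pos","tcp_rot","ft_force","torque","effort")})
F=[]
for i in range(4): robot.read_camera("top"); F.append(robot.read_state()["ft_force"])
print(np.mean(F,0),np.std(F,0))
c=robot.read_camera("scene"); P=cloud(c).reshape(-1,3)
for x in(450,534,618):
    q=P[(abs(P[:,0]-x)<38)&(abs(P[:,1]-104)<45)&(abs(P[:,2]-130)<4)]
    if len(q)>50: (a,b),r=cv2.minEnclosingCircle(q[:,:2].astype(np.float32)); print(x,len(q),round(a,1),round(b,1),round(r,1))
E
python3 w.py
```

```text
{'tool_pos': [449.36, 104.02, 207.43], 'tcp_rot': [3.14, 0.0, 0.0], 'ft_force': [0.01, -0.8, -4.92], 'torque': [0.07, -0.01, 0.01], 'effort': [-0.0, -25.83, -38.44, 0.0, 0.01, 0.0]}
[ 0.21235132 -0.16215976 -5.5398782 ] [0.24537114 0.20011019 0.24337919]
450 98 443.4 111.1 28.6
534 290 533.5 107.0 31.5
618 270 616.8 106.0 31.1
```

The nearest tin pulls about 5.3 N. Setting it back.

Emit:
{"name": "carry_out", "arguments": {
  "targets": [
    [[0,0,14],[0,0,0]],
    [[0,0,14],[0,0,0]],
    [[0,0,12],[0,0,0]],
    [[0,0,8],[0,0,0]],
    [[0,0,4],[0,0,0]]
  ]
}}

```text
t: 14.55
tool_pos: [449.0, 104.0, 154.5]
tcp_rot: [3.142, 0.001, -0.002]
ft_force: [0.2, 0.1, -6.3]
grip_width: 60.7
grasp_force: 65.8
```

Emit:
{"name": "carry_out", "arguments": {
  "targets": [
    [[0,0,3],[0,0,0]],
    [[0,0,2],[0,0,0]],
    [[0,0,1],[0,0,0]],
    [[0,0,0],[0,0,0]]
  ]
}}

```text
t: 15.05
tool_pos: [449.4, 104.0, 149.6]
tcp_rot: [-3.142, -0.001, -0.0]
ft_force: [0.1, -0.0, -5.7]
grip_width: 61.3
grasp_force: 65.8
```

Emit:
{"name": "carry_out", "arguments": {
  "targets": [
    [[0,0,1],[0,0,0]],
    [[0,0,1],[0,0,0]],
    [[0,0,0],[0,0,0]]
  ]
}}

```text
t: 15.42
tool_pos: [449.9, 104.1, 149.1]
tcp_rot: [3.141, 0.002, 0.001]
ft_force: [-4.7, -1.5, 5.5]
grip_width: 61.0
grasp_force: 66.5
```

Seated: the force has turned to +5.5 N at the original grip height. Releasing, rising, and moving to the middle tin.

Emit:
{"name": "carry_out", "arguments": {
  "targets": [
    [[0,0,0],[0,0,0]],
    [[0,0,0],[0,0,0]],
    [[0,0,0],[0,0,0]],
    [[0,0,0],[0,0,0]]
  ],
  "jaw": 1
}}

```text
t: 15.92
tool_pos: [449.4, 104.0, 147.5]
tcp_rot: [-3.142, -0.001, -0.0]
ft_force: [-0.5, -0.7, -0.1]
grip_width: 85.6
grasp_force: 0.0
```

Emit:
{"name": "carry_out", "arguments": {
  "targets": [
    [[0,0,-15],[0,0,0]],
    [[0,0,-30],[0,0,0]],
    [[0,0,-35],[0,0,0]],
    [[0,0,-15],[0,0,0]],
    [[0,0,0],[0,0,0]]
  ]
}}

```text
t: 16.55
tool_pos: [450.0, 104.1, 243.9]
tcp_rot: [-3.141, -0.001, -0.005]
ft_force: [0.3, -0.4, -0.1]
grip_width: 85.4
grasp_force: 0.0
```

Emit:
{"name": "carry_out", "arguments": {
  "targets": [
    [[25,0,0],[0,0,0]],
    [[35,0,0],[0,0,0]],
    [[20,0,0],[0,0,0]],
    [[4,0,0],[0,0,0]],
    [[0,0,0],[0,0,0]]
  ]
}}

```text
t: 17.18
tool_pos: [532.5, 104.1, 241.0]
tcp_rot: [3.141, 0.001, -0.004]
ft_force: [0.3, -0.1, -0.1]
grip_width: 85.7
grasp_force: 0.0
```

```bash
python3 w.py
```

```text
{'tool_pos': [532.52, 104.05, 241.05], 'tcp_rot': [3.14, 0.0, -0.0], 'ft_force': [0.26, -0.12, -0.11], 'torque': [-0.08, -0.03, 0.01], 'effort': [-0.14, -31.14, -36.16, -0.01, -0.03, -0.0]}
[-0.02857922 -0.11751723 -0.36529794] [0.1533315  0.32561876 0.70345212]
450 379 448.7 105.4 31.3
534 325 532.7 105.3 30.9
618 264 617.4 106.3 30.7
```

Emit:
{"name": "carry_out", "arguments": {
  "targets": [
    [[0,0,30],[0,0,0]],
    [[0,0,30],[0,0,0]],
    [[0,0,22],[0,0,0]],
    [[0,0,13],[0,0,0]],
    [[0,0,0],[0,0,0]]
  ]
}}

```text
t: 18.05
tool_pos: [532.7, 104.1, 146.7]
tcp_rot: [3.142, 0.001, -0.003]
ft_force: [0.2, 0.0, 0.2]
grip_width: 85.4
grasp_force: 0.0
```

Emit:
{"name": "carry_out", "arguments": {
  "targets": [
    [[0,0,0],[0,0,0]],
    [[0,0,0],[0,0,0]],
    [[0,0,0],[0,0,0]],
    [[0,0,0],[0,0,0]]
  ],
  "jaw": 0
}}

```text
t: 18.55
tool_pos: [534.5, 104.2, 149.2]
tcp_rot: [-3.141, -0.001, -0.005]
ft_force: [0.1, -0.1, 5.7]
grip_width: 61.0
grasp_force: 64.9
```

Emit:
{"name": "carry_out", "arguments": {
  "targets": [
    [[0,0,-4],[0,0,0]],
    [[0,0,-10],[0,0,0]],
    [[0,0,-16],[0,0,0]],
    [[0,0,-18],[0,0,0]],
    [[0,0,-12],[0,0,0]]
  ]
}}

```text
t: 19.18
tool_pos: [533.8, 104.1, 209.6]
tcp_rot: [-3.141, -0.001, -0.003]
ft_force: [-0.6, 0.3, -2.7]
grip_width: 60.8
grasp_force: 65.1
```

Emit:
{"name": "carry_out", "arguments": {
  "targets": [
    [[0,0,0],[0,0,0]],
    [[0,0,0],[0,0,0]],
    [[0,0,0],[0,0,0]],
    [[0,0,0],[0,0,0]]
  ]
}}

```text
t: 19.68
tool_pos: [533.0, 104.1, 206.7]
tcp_rot: [3.142, 0.001, -0.002]
ft_force: [-0.5, 0.4, -1.4]
grip_width: 61.0
grasp_force: 65.0
```

Emit:
{"name": "carry_out", "arguments": {
  "targets": [
    [[0,0,0],[0,0,0]],
    [[0,0,0],[0,0,0]],
    [[0,0,0],[0,0,0]],
    [[0,0,0],[0,0,0]]
  ]
}}

```text
t: 20.18
tool_pos: [533.4, 104.1, 207.4]
tcp_rot: [3.142, 0.001, 0.0]
ft_force: [-0.5, 0.4, -2.5]
grip_width: 60.9
grasp_force: 65.0
```

```bash
python3 w.py
```

```text
{'tool_pos': [533.36, 104.1, 207.43], 'tcp_rot': [3.14, 0.0, 0.0], 'ft_force': [-0.51, 0.45, -2.47], 'torque': [-0.02, 0.0, -0.02], 'effort': [-0.0, -33.42, -36.21, 0.0, 0.0, 0.0]}
[ 0.31641245  0.20656143 -1.81373449] [0.49481945 0.88536082 0.29690507]
450 377 449.2 106.1 31.3
534 85 525.9 111.2 28.0
618 226 615.9 105.7 30.7
```

The middle tin pulls about 2 N, so it is light. Setting it back.

Emit:
{"name": "carry_out", "arguments": {
  "targets": [
    [[0,0,14],[0,0,0]],
    [[0,0,14],[0,0,0]],
    [[0,0,12],[0,0,0]],
    [[0,0,8],[0,0,0]],
    [[0,0,4],[0,0,0]]
  ]
}}

```text
t: 21.05
tool_pos: [533.0, 104.1, 154.5]
tcp_rot: [3.142, 0.001, -0.002]
ft_force: [0.8, 0.8, -2.6]
grip_width: 60.7
grasp_force: 65.1
```

Emit:
{"name": "carry_out", "arguments": {
  "targets": [
    [[0,0,3],[0,0,0]],
    [[0,0,2],[0,0,0]],
    [[0,0,2],[0,0,0]],
    [[0,0,0],[0,0,0]],
    [[0,0,0],[0,0,0]]
  ]
}}

```text
t: 21.68
tool_pos: [533.7, 104.1, 149.2]
tcp_rot: [-3.142, -0.001, -0.002]
ft_force: [-1.3, -0.9, 3.3]
grip_width: 61.1
grasp_force: 65.3
```

Emit:
{"name": "carry_out", "arguments": {
  "targets": [
    [[0,0,0.5],[0,0,0]],
    [[0,0,0],[0,0,0]]
  ]
}}

```text
t: 21.92
tool_pos: [533.8, 104.1, 149.2]
tcp_rot: [3.142, 0.001, 0.001]
ft_force: [-2.9, 0.0, 7.1]
grip_width: 60.9
grasp_force: 65.3
```

Emit:
{"name": "carry_out", "arguments": {
  "targets": [
    [[0,0,0],[0,0,0]],
    [[0,0,0],[0,0,0]],
    [[0,0,0],[0,0,0]],
    [[0,0,0],[0,0,0]]
  ],
  "jaw": 1
}}

```text
t: 22.42
tool_pos: [533.3, 104.1, 147.7]
tcp_rot: [3.142, 0.001, -0.0]
ft_force: [0.9, -0.8, -0.4]
grip_width: 85.3
grasp_force: 0.0
```

Emit:
{"name": "carry_out", "arguments": {
  "targets": [
    [[0,0,-15],[0,0,0]],
    [[0,0,-30],[0,0,0]],
    [[0,0,-35],[0,0,0]],
    [[0,0,-15],[0,0,0]],
    [[0,0,0],[0,0,0]]
  ]
}}

```text
t: 23.05
tool_pos: [534.0, 104.1, 244.6]
tcp_rot: [-3.141, -0.001, -0.005]
ft_force: [0.5, -0.7, -0.0]
grip_width: 85.6
grasp_force: 0.0
```

Emit:
{"name": "carry_out", "arguments": {
  "targets": [
    [[25,0,0],[0,0,0]],
    [[35,0,0],[0,0,0]],
    [[20,0,0],[0,0,0]],
    [[4,-0.5,0],[0,0,0]],
    [[0,0,0],[0,0,0]]
  ]
}}

```text
t: 23.68
tool_pos: [616.5, 104.7, 241.5]
tcp_rot: [3.141, 0.001, -0.004]
ft_force: [0.1, 0.2, 0.6]
grip_width: 85.5
grasp_force: 0.0
```

```bash
python3 w.py
```

```text
{'tool_pos': [616.53, 104.68, 241.45], 'tcp_rot': [3.14, 0.0, -0.0], 'ft_force': [0.11, 0.24, 0.59], 'torque': [-0.01, 0.06, -0.02], 'effort': [-0.14, -39.77, -36.17, -0.0, -0.03, 0.0]}
[ 0.32677473  0.02569005 -0.12518123] [0.52347181 0.47410445 0.46271262]
450 380 448.6 104.9 30.9
534 323 531.7 105.3 31.0
618 272 616.3 106.5 30.8
```

Emit:
{"name": "carry_out", "arguments": {
  "targets": [
    [[0,0,30],[0,0,0]],
    [[0,0,30],[0,0,0]],
    [[0,0,22],[0,0,0]],
    [[0,0,13],[0,0,0]],
    [[0,0,0],[0,0,0]]
  ]
}}

```text
t: 24.55
tool_pos: [616.9, 104.6, 147.0]
tcp_rot: [3.142, 0.001, -0.003]
ft_force: [0.3, 0.6, -0.7]
grip_width: 85.5
grasp_force: 0.0
```

Emit:
{"name": "carry_out", "arguments": {
  "targets": [
    [[0,0,0],[0,0,0]],
    [[0,0,0],[0,0,0]],
    [[0,0,0],[0,0,0]],
    [[0,0,0],[0,0,0]]
  ],
  "jaw": 0
}}

```text
t: 25.05
tool_pos: [618.5, 104.7, 149.8]
tcp_rot: [-3.141, -0.001, -0.005]
ft_force: [1.5, 0.8, 6.0]
grip_width: 60.9
grasp_force: 65.4
```

Emit:
{"name": "carry_out", "arguments": {
  "targets": [
    [[0,0,-4],[0,0,0]],
    [[0,0,-10],[0,0,0]],
    [[0,0,-16],[0,0,0]],
    [[0,0,-18],[0,0,0]],
    [[0,0,-12],[0,0,0]]
  ]
}}

```text
t: 25.68
tool_pos: [617.8, 104.7, 210.2]
tcp_rot: [-3.141, -0.001, -0.003]
ft_force: [0.5, 0.2, -2.9]
grip_width: 61.0
grasp_force: 65.8
```

Emit:
{"name": "carry_out", "arguments": {
  "targets": [
    [[0,0,0],[0,0,0]],
    [[0,0,0],[0,0,0]],
    [[0,0,0],[0,0,0]],
    [[0,0,0],[0,0,0]]
  ]
}}

```text
t: 26.18
tool_pos: [617.0, 104.6, 207.0]
tcp_rot: [3.142, 0.001, -0.002]
ft_force: [-0.8, 0.5, -2.9]
grip_width: 60.8
grasp_force: 65.8
```

Emit:
{"name": "carry_out", "arguments": {
  "targets": [
    [[0,0,0],[0,0,0]],
    [[0,0,0],[0,0,0]],
    [[0,0,0],[0,0,0]],
    [[0,0,0],[0,0,0]]
  ]
}}

```text
t: 26.68
tool_pos: [617.3, 104.7, 207.9]
tcp_rot: [3.142, 0.001, 0.0]
ft_force: [0.6, 0.3, -3.1]
grip_width: 60.4
grasp_force: 65.8
```

```bash
python3 w.py
```

```text
{'tool_pos': [617.34, 104.67, 207.94], 'tcp_rot': [3.14, 0.0, 0.0], 'ft_force': [0.63, 0.27, -3.06], 'torque': [0.01, 0.05, 0.02], 'effort': [-0.0, -42.51, -36.63, 0.0, 0.01, 0.0]}
[-0.39426181 -0.17107811 -3.17003593] [0.34999562 0.59411997 0.70225669]
450 378 449.1 104.2 31.1
534 318 532.0 104.8 30.6
618 80 609.9 111.8 28.5
```

The far tin pulls about 3.1 N, so the nearest (5.3 N) is the full one. I'll set the far tin back and return to the nearest.

Emit:
{"name": "carry_out", "arguments": {
  "targets": [
    [[0,0,14],[0,0,0]],
    [[0,0,14],[0,0,0]],
    [[0,0,12],[0,0,0]],
    [[0,0,8],[0,0,0]],
    [[0,0,4],[0,0,0]]
  ]
}}

```text
t: 27.55
tool_pos: [617.0, 104.6, 155.0]
tcp_rot: [3.142, 0.001, -0.002]
ft_force: [0.7, 0.7, -3.3]
grip_width: 60.7
grasp_force: 65.9
```

Emit:
{"name": "carry_out", "arguments": {
  "targets": [
    [[0,0,3],[0,0,0]],
    [[0,0,2],[0,0,0]],
    [[0,0,2],[0,0,0]],
    [[0,0,0.5],[0,0,0]],
    [[0,0,0],[0,0,0]]
  ]
}}

```text
t: 28.18
tool_pos: [617.7, 104.7, 149.8]
tcp_rot: [3.142, 0.001, 0.001]
ft_force: [-3.8, 0.9, 6.0]
grip_width: 60.8
grasp_force: 66.5
```

Emit:
{"name": "carry_out", "arguments": {
  "targets": [
    [[0,0,0],[0,0,0]],
    [[0,0,0],[0,0,0]],
    [[0,0,0],[0,0,0]],
    [[0,0,0],[0,0,0]]
  ],
  "jaw": 1
}}

```text
t: 28.68
tool_pos: [617.3, 104.6, 148.3]
tcp_rot: [-3.142, -0.001, 0.0]
ft_force: [-0.8, -0.9, -0.6]
grip_width: 85.4
grasp_force: 0.0
```

Emit:
{"name": "carry_out", "arguments": {
  "targets": [
    [[0,0,-15],[0,0,0]],
    [[0,0,-30],[0,0,0]],
    [[0,0,-35],[0,0,0]],
    [[0,0,-15],[0,0,0]],
    [[0,0,0],[0,0,0]]
  ]
}}

```text
t: 29.3
tool_pos: [618.0, 104.7, 245.2]
tcp_rot: [-3.141, -0.001, -0.005]
ft_force: [0.2, -0.8, -1.1]
grip_width: 85.4
grasp_force: 0.0
```

Emit:
{"name": "carry_out", "arguments": {
  "targets": [
    [[-25,0,0],[0,0,0]],
    [[-40,0,0],[0,0,0]],
    [[-40,0,0],[0,0,0]],
    [[-35,0.5,0],[0,0,0]],
    [[-20,0,0],[0,0,0]]
  ]
}}

```text
t: 29.92
tool_pos: [455.0, 104.0, 241.1]
tcp_rot: [3.141, 0.002, -0.006]
ft_force: [-0.1, -0.2, 0.0]
grip_width: 85.6
grasp_force: 0.0
```

Emit:
{"name": "carry_out", "arguments": {
  "targets": [
    [[-8,0,0],[0,0,0]],
    [[0,0,0],[0,0,0]],
    [[0,0,0],[0,0,0]]
  ]
}}

```text
t: 30.3
tool_pos: [449.8, 104.0, 243.2]
tcp_rot: [3.142, 0.001, -0.0]
ft_force: [0.6, -0.7, -0.6]
grip_width: 85.5
grasp_force: 0.0
```

```bash
python3 w.py
```

```text
{'tool_pos': [449.84, 103.96, 243.25], 'tcp_rot': [3.14, 0.0, -0.0], 'ft_force': [0.56, -0.74, -0.61], 'torque': [-0.02, -0.02, 0.0], 'effort': [0.07, -23.03, -36.02, 0.0, 0.01, -0.0]}
[ 0.16779898 -0.57255982 -0.17811921] [0.3376853  0.52065271 0.32201016]
450 379 450.3 106.2 32.1
534 318 532.4 106.7 30.6
618 273 616.4 104.9 31.3
```

Emit:
{"name": "carry_out", "arguments": {
  "targets": [
    [[0,0,30],[0,0,0]],
    [[0,0,30],[0,0,0]],
    [[0,0,22],[0,0,0]],
    [[0,0,14],[0,0,0]],
    [[0,0,0],[0,0,0]]
  ]
}}

```text
t: 31.18
tool_pos: [448.8, 104.0, 146.5]
tcp_rot: [3.141, 0.001, -0.003]
ft_force: [-0.2, 0.4, 0.0]
grip_width: 85.8
grasp_force: 0.0
```

Emit:
{"name": "carry_out", "arguments": {
  "targets": [
    [[0,0,0],[0,0,0]],
    [[0,0,0],[0,0,0]],
    [[0,0,0],[0,0,0]],
    [[0,0,0],[0,0,0]]
  ],
  "jaw": 0
}}

```text
t: 31.68
tool_pos: [450.5, 104.0, 149.0]
tcp_rot: [3.142, 0.001, 0.005]
ft_force: [0.5, -1.1, 6.1]
grip_width: 61.3
grasp_force: 65.4
```

Emit:
{"name": "carry_out", "arguments": {
  "targets": [
    [[0,0,-4],[0,0,0]],
    [[0,0,-12],[0,0,0]],
    [[0,0,-20],[0,0,0]],
    [[0,0,-25],[0,0,0]],
    [[0,0,-25],[0,0,0]]
  ]
}}

```text
t: 32.3
tool_pos: [448.1, 104.1, 233.4]
tcp_rot: [3.142, 0.001, -0.006]
ft_force: [-0.0, 0.2, -5.1]
grip_width: 60.7
grasp_force: 65.9
```

Emit:
{"name": "carry_out", "arguments": {
  "targets": [
    [[0,0,-25],[0,0,0]],
    [[0,0,-20],[0,0,0]],
    [[0,0,-9],[0,0,0]],
    [[0,0,0],[0,0,0]],
    [[0,0,0],[0,0,0]]
  ]
}}

```text
t: 32.92
tool_pos: [448.8, 104.0, 286.1]
tcp_rot: [3.141, 0.001, -0.004]
ft_force: [-0.3, 0.6, -5.8]
grip_width: 61.0
grasp_force: 65.9
```

Emit:
{"name": "carry_out", "arguments": {
  "targets": [
    [[0,0,0],[0,0,0]],
    [[0,0,0],[0,0,0]],
    [[0,0,0],[0,0,0]],
    [[0,0,0],[0,0,0]],
    [[0,0,0],[0,0,0]]
  ]
}}

```text
t: 33.55
tool_pos: [449.3, 104.0, 287.4]
tcp_rot: [3.142, 0.001, 0.0]
ft_force: [0.2, -0.3, -5.6]
grip_width: 60.7
grasp_force: 65.9
```

```bash
python3 w.py; python3 -c "
from rig import robot;import cv2
cv2.imwrite('pics/s4.png',robot.read_camera('scene')['image'])"
```

```text
{'tool_pos': [449.35, 104.02, 287.42], 'tcp_rot': [3.14, 0.0, 0.0], 'ft_force': [0.17, -0.32, -5.58], 'torque': [0.05, 0.01, 0.02], 'effort': [0.0, -24.63, -40.37, 0.0, 0.01, 0.0]}
[ 4.06935355e-02  2.23974539e-04 -5.47532151e+00] [0.15933363 0.15175872 0.38742109]
534 314 533.3 105.2 31.1
618 273 615.5 105.0 31.1
```

View pics/s4.png

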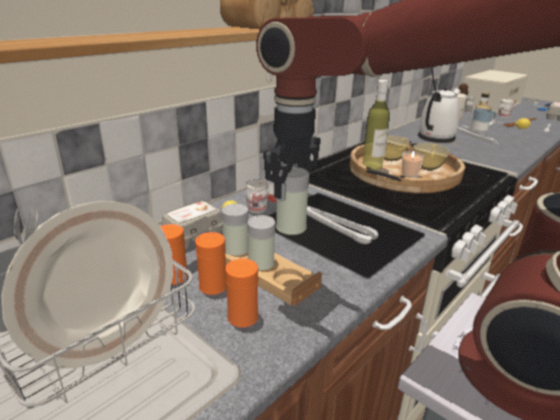

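The 5.5 N tin is held upright at (290,205), about 138 mm above its seat. The other two are seated at (235,230) and (262,243), and the tongs lie on the board.

```bash
python3 -c "
from rig import robot
print(robot.close_job())"
```

```text
the job is handed in; nothing more can be done
None
```

The job is handed in with no verdict returned: the tongs lie flat on the glass board, each tin was lifted, weighed and reseated in order, and the heaviest (from the nearest seat, about 5.5 N against roughly 2 N and 3 N) is held still and upright about 138 mm above its seat.

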